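# Set the tray jig's end stop square and hold it

### The arm

A 7-joint arm with a two-finger parallel gripper is mounted at the origin on the work surface. World frame = base frame: x ahead of the robot, y to its left, z up, the work surface at z = 0. Lengths are in mm, angles in rad, forces in N, time in s.
With the tool pointing down it reaches from about 425 to 875 mm from the base axis. Payload 4.7 kg.
Tool frame: the origin (TCP) lies between the finger pads; the fingertips stand 22 mm ahead of it and the grasp point (between the pads) lies 3 mm ahead of it; z points along the fingers, y is the direction in which the jaws open and shut (so a half turn about z gives the same grasp; the last joint's range is limited). The gripper opens to 85 mm and grips with 20 to 120 N. Pads are 22 mm wide; open, the fingers measure 114 mm over their backs; the gripper's body (76 mm by 85 mm) begins 54 mm behind the grasp point. The pads swing forward as they close: fully open they stand 13 mm farther back than shut.
Start: joints at [0.014, 0.321, -0.07, 1.45, 0.023, 1.371, -0.057], TCP at [650.017, -0.024, 253.349] pointing down, gripper open.
Joint ranges: [-2.86, 2.86], [-0.3, 2.09], [-1.38, 1.24], [0.06, 2.45], [-1.56, 4.7], [0.09, 2.05], [-2.69, 2.69]. Speed limits (rad/s): [2.57, 2.57, 3.14, 3.14, 3.14, 3.14, 3.14].

### API

Orientations are given as a 3x3 rotation matrix whose columns are the frame's x, y, z axes.
In Python, from workcell import ctrl gives the robot as it stands.
- The arm moves only by the tool move_arm, never from a script. Its argument "targets" is a list of rows, each a list of 7 numbers: the finger opening in cm, from 0 to 8.54, then the shift along the tool's x, y, z in cm, then the turn, a rotation vector about the tool's x, y, z in rad. In form: [[jaw, dx, dy, dz, ax, ay, az], ...]. A call has 1 to 10 rows; each row is the pose to reach, as a shift and turn from the pose measured when the call began, along the tool's axes at that moment; what a row does not reach only later rows make up. A row lasts 1/8 s, in which the tool goes at most 62.5 mm and 10.7 degrees, less where a joint would pass 70% of its speed; a pose out of reach is approached as far as the arm can. A call with a gripper value outside its range is refused whole. The fingers move at their own pace and stop on an object; "grip_force" is the grip in N (left out, the last holds). Time passes only in rows, so rows that repeat a pose let the fingers close. It gives the time, the measured TCP pose, the force and the opening at its end, in the units of the state.
- ctrl.observe(): the state, without advancing time (a new reading comes with each control period).
- ctrl.get_image(name): name is "scene" or "side" or "wrist"; returns the picture (400x640x3 uint8, red, green, blue); there is no depth.
- ctrl.camera_params(name): a dict with "mtx" (3x3 intrinsics, pixels), "R" (3x3) and "t" (3): a world point X has camera coordinates R X + t. Camera axes: x right, y down, z forward; pixel columns grow to the right and rows downward; lengths in mm; the calibration is good to about 2 mm. A picture is of the moment at which its call begins: read the wrist's pose just before it. camera_params takes no time and is no camera call; for the wrist camera it gives the pose at the moment of the call.
- ctrl.sign_off(): hands the job in, once; it reports no verdict.
Trained networks look in the newest picture that a camera, given by its name, has taken for a name from the list of things; names that differ only in an ending like _2 or _b are one class to them, and where a whole thing is asked for, a point or a joint stands for the part that bears it (a point fixed in the world has none). Each returns a list of dicts, best first, with "score" (0 to 1); they miss things now and then, are a little off and sometimes report something else, mostly with a low value. They report only what shows in the picture. A call takes as long as a camera call. They do not tell look-alikes from the thing itself.
- ctrl.recognise(label, camera): "extent" ([centre column, centre row, width, height] in pixels, round what is visible of it).
- ctrl.spot_point(label, camera): "xy" ([column, row] in pixels: a listed point, or the origin of a listed thing).
The state is a dict: "time": time; "qpos": joint angles; "qvel": joint speeds; "tau": joint torques, N m; "eef_pos": TCP position; "tcp_rot": TCP orientation; "force": force on the tool from outside, world axes, zero at the start; "moment": the same for the moment, N m; "grip_width": finger opening in mm.
Only numpy, scipy, OpenCV 4.12 (cv2) and the standard library are available. Lean on these libraries where they do the work, as an engineer would, in place of code of your own. Each camera call takes 0.05 s, during which the arm holds its last target.

### The job

The swinging end stop of the cartridge-tray jig leans in out of true: pick the steel setting square up off the counter by its orange grip, lay it flat in the jig's corner and press it in until one outer face is flush along the fixed fence and the other is flush along the end stop, which this pushes out to a right angle. Finish while still gripping the square and pressing it firmly against both, so that I can tighten the lock screw; do not let go, and leave the cup, bottle and jar where they are.

Things in the scene. Friction and masses are not known exactly. Their poses are not given: they have to be found in the camera images.
- square: Loose L-shaped steel setting square, about 0.35 to 0.5 kg, flat on the counter: two legs 120 mm long, 26 wide, 8 thick, running from its outer corner to its -x and -y, and a diagonal brace. Origin on the underside, below the grip; z up. Its outer faces are x = +44 mm and y = +44 mm in its frame. Laid in the jig, its x and y point as the jig's do.
- square_grip (a point): Middle of the gripping zone of the square's orange upright block, 46 mm straight above square's origin. The block is 22 mm thick along the square's diagonal (direction (1,1) of its x and y, towards the outer corner), 50 mm long across that, and reaches 7 to 67 mm above the underside; grip it across the 22 mm.
- square_corner (a point): The square's outer corner (right angle between the two outer faces), on the underside.
- jig: Tray-loading jig fixed to the counter: dark slate base plate 260 x 260 mm, 8 mm thick, origin at the centre of its underside; the square is laid on the top of this plate (z = 8 mm). The fixed fence is on its +x side, the swinging end stop on its +y side. The jig stands turned about the vertical differently each time.
- jig_corner (a point): Inner corner of the jig at the top of the base plate, at (80, 80, 8) mm in the jig's frame: here the fence's inner face meets the end stop's inner face, and the end stop's vertical pivot is here too. A brass pivot cap of 9 mm radius covers it, 27 to 32 mm above the plate.
- fence: Fixed aluminium bar 20 mm thick, 26 mm high above the plate; its inner face is the plane x = 80 mm of the jig and runs from the inner corner 190 mm towards the jig's -y. Origin at the inner corner.
- end_stop: Teal-green bar 18 mm thick, 160 mm long, 26 mm high above the plate, with a small black knob near its free end; from the pivot it runs towards the jig's -x; its inner face passes through the pivot and faces the jig's -y. Origin at the inner corner, on the pivot.
- stop_swing (a joint): Angle of the end stop about its pivot, rad: 0 = exactly square to the fence; positive = its free end leans in, towards the jig's -y (starts at 0.06 to 0.15); range -0.15 to 0.25. It moves freely but for a stiff friction of 0.25 N m and stays where it is left.
- cup: Empty steel cup, 74 mm across, 90 mm high; origin under its centre. Leave alone.
- bottle: White plastic bottle with a green cap, 64 mm across, 160 mm high; origin under its centre. Leave alone.
- jar: Glass jar with a steel cap, 72 mm across, 90 mm high; origin under its centre. Leave alone.
There are look-alikes about, which are no part of the job. Leave any turquoise or yellow look-alike of the square alone.

How it is judged (in metres and radians):
On the way, in this order (a step that is already met when the one before it is completed fails the run):
1. the square is lifted clear of the counter by the gripper (height (world z) of square above 0.025 m and contact force between the fingers and square above 2 N and contact force between square and jig below 0.1 N), for 0.2 s.
2. the square is flat in the jig's corner, flush against fence and end stop, with the stop square (x of square_corner in the frame of jig between 0.076 and 0.084 m and y of square_corner in the frame of jig between 0.076 and 0.084 m and angle between the x axis of square and the x axis of jig, either way round below 0.025 rad and angle between square's own z axis and vertical below 0.06 rad and z of square_corner in the frame of jig below 0.018 m and value of joint stop_swing between -0.025 and 0.025 rad and contact force between square and fence above 1 N and contact force between square and end_stop above 1 N and contact force between the fingers and square above 2 N), for 0.3 s.
At the end, for the whole second after the job is handed in: Still gripped (>2 N), the square pushes fence and end stop with >1 N each; its corner within 4 mm of the jig's each way and <10 mm above the plate, aligned within 0.025 rad, level within 0.06; stop within 0.025 rad of square; square still; cup, bottle, jar within 30 mm (all of step 2 and linear speed of square below 0.02 m/s and distance of each of cup, bottle, jar from where it was at the start of the episode below 0.03 m); the arm keeps its last pose, push and grip.
It fails at once if the cup, bottle or jar is pushed away (distance of any of cup, bottle, jar from where it was at the start of the episode above 0.03 m).
It also fails if it takes over 45 s, if anything falls off the work surface, if the arm or the gripper's body presses on something with over 40 N, if the wrist force passes 120 N, or if a joint passes its speed limit or range.

## Working session

There is one attempt and no reset: what is moved stays moved. The work goes in short steps, Python scripts to look and compute and a tool call to move; the robot and the scene stay as the last step left them, time stands still between calls to the robot, and variables do not carry over. Pictures are saved under pics/ and viewed, and the job is handed in when it is done.

Besides the shell and the picture viewer there is one more tool, called after ">>>" by a JSON object that holds its "method" and its "body". move_arm: Moves the arm, as the interface text tells. Its arguments: {"type":"object","properties":{"targets":{"type":"array","items":{"type":"array","items":{"type":"number"}}},"grip_force":{"type":"number"}},"required":["targets"]}

```bash
ls; mkdir -p pics
python3 - <<'E'
from workcell import ctrl
import cv2
for c in ["scene","side","wrist"]:
    im=ctrl.get_image(c); cv2.imwrite(f"pics/{c}0.png",im[:,:,::-1])
    p=ctrl.camera_params(c)
    print(c,p["mtx"].tolist(),p["R"].round(4).tolist(),p["t"].round(1).tolist())
    for l in ["square","jig"]:
        print(l,[(round(d["score"],2),[round(v) for v in d["extent"]]) for d in ctrl.recognise(l,c)])
    for l in ["square_grip","square_corner","jig_corner","square","jig"]:
        print(l,[(round(d["score"],2),[round(v,1) for v in d["xy"]]) for d in ctrl.spot_point(l,c)])
print(ctrl.observe()["time"])
E
```

```text
pics
scene [[386.203017757531, 0.0, 317.3716392444102], [0.0, 386.203017757531, 199.587080604387], [0.0, 0.0, 1.0]] [[0.875, 0.4839, -0.0154], [0.2687, -0.5118, -0.816], [-0.4027, 0.7099, -0.5778]] [-389.4, -101.9, 1470.6]
square [(0.96, [243, 245, 52, 31]), (0.93, [173, 301, 57, 47]), (0.77, [305, 158, 24, 26]), (0.66, [302, 245, 40, 43]), (0.17, [363, 189, 95, 55])]
jig [(0.79, [363, 190, 100, 59]), (0.46, [301, 246, 40, 46]), (0.4, [344, 137, 17, 27])]
square_grip [(0.95, [301.2, 234.0]), (0.95, [240.9, 232.9]), (0.57, [160.1, 288.0]), (0.54, [306.2, 155.8]), (0.34, [299.5, 246.2])]
square_corner [(0.9, [150.7, 321.3]), (0.75, [321.5, 240.8]), (0.72, [243.2, 261.0]), (0.56, [318.8, 162.6])]
jig_corner [(0.78, [396.6, 180.3])]
square [(0.78, [308.1, 161.2]), (0.76, [168.4, 303.2]), (0.7, [243.1, 250.1]), (0.65, [300.1, 245.2])]
jig [(0.81, [362.4, 189.1]), (0.6, [300.6, 247.3])]
side [[467.2561544006362, 0.0, 314.3248669102842], [0.0, 467.2561544006362, 199.9814845133886], [0.0, 0.0, 1.0]] [[0.7238, -0.6898, 0.0179], [-0.4101, -0.4509, -0.7928], [0.5549, 0.5665, -0.6092]] [-342.7, 
[... 349 characters left out ...]
366.8, 224.3])]
jig_corner [(0.58, [298.4, 162.9])]
square [(0.83, [211.7, 203.8]), (0.7, [355.2, 278.6]), (0.67, [427.7, 356.1]), (0.63, [371.2, 234.3])]
jig [(0.88, [293.5, 180.1])]
wrist [[286.29018036151734, 0.0, 320.61900284674687], [0.0, 286.29018036151734, 205.33097337268416], [0.0, 0.0, 1.0]] [[1.0, 0.0004, 0.0002], [0.0004, -0.9576, 0.288], [0.0003, -0.288, -0.9576]] [-650.0, -37.7, 379.8]
square [(0.77, [209, 314, 90, 76]), (0.68, [3, 9, 7, 18]), (0.48, [154, 374, 24, 12])]
jig [(0.67, [216, 80, 239, 160])]
square_grip [(0.79, [209.8, 328.2])]
square_corner [(0.71, [244.5, 277.5]), (0.67, [161.6, 378.1])]
jig_corner []
square [(0.88, [223.5, 302.9])]
jig [(0.61, [219.8, 40.6])]
1.2
```

View pics/scene0.png

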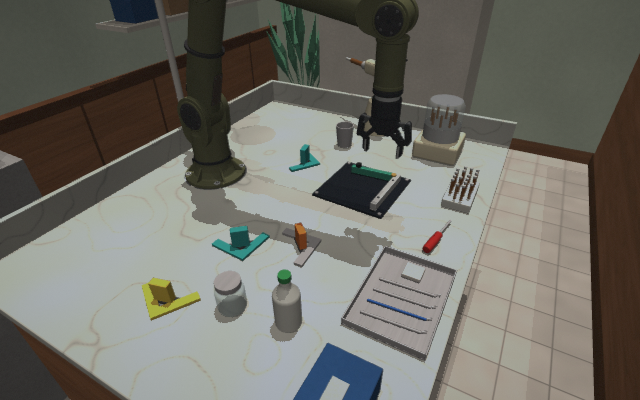

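View pics/side0.png

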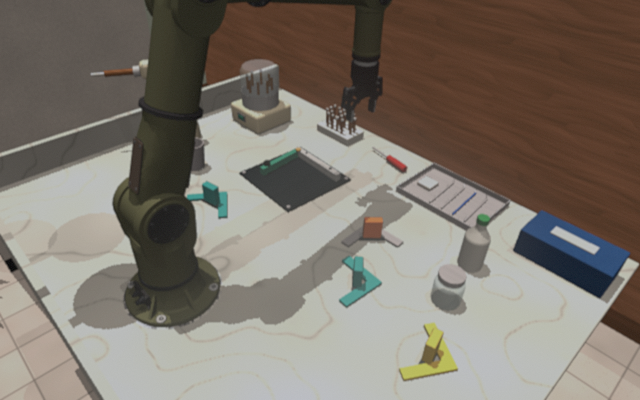

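View pics/wrist0.png

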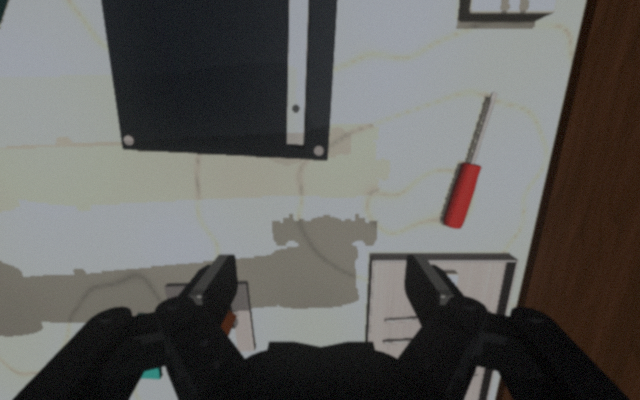

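The scene shows the orange-gripped steel square at (301,240). Three look-alikes could be taken for it: turquoise at (240,240), turquoise at (305,158) and yellow at (173,300). I choose the orange one, and check it with a close crop and triangulation.

```bash
cat > h.py <<'E'
import numpy as np,cv2
from workcell import ctrl
def P(c):
    p=ctrl.camera_params(c); return np.array(p["mtx"]),np.array(p["R"]),np.array(p["t"])
def ray(c,uv,p=None):
    K,R,t=p or P(c); d=R.T@np.linalg.solve(K,[uv[0],uv[1],1.]); return -R.T@t,d
def onz(c,uv,z,p=None):
    o,d=ray(c,uv,p); return o+d*(z-o[2])/d[2]
def tri(obs):
    A=np.zeros((3,3));b=np.zeros(3)
    for o,d in obs:
        d=d/np.linalg.norm(d);M=np.eye(3)-np.outer(d,d);A+=M;b+=M@o
    return np.linalg.solve(A,b)
def proj(c,X,p=None):
    K,R,t=p or P(c); x=K@(R@np.asarray(X,float)+t); return x[:2]/x[2]
def crop(im,x0,y0,x1,y1,s,name):
    cv2.imwrite(name,cv2.resize(im[y0:y1,x0:x1,::-1],None,fx=s,fy=s,interpolation=cv2.INTER_CUBIC))
E
python3 - <<'E'
from h import *
a=cv2.imread("pics/scene0.png")[:,:,::-1];b=cv2.imread("pics/side0.png")[:,:,::-1]
crop(a,260,205,350,280,6,"pics/c1.png");crop(b,330,200,420,265,6,"pics/c2.png")
g=tri([ray("scene",(300.5,234)),ray("side",(372.5,228))]);print("grip",g)
print(onz("scene",(321.5,240.8),0),onz("side",(366.8,224.3),0))
print("jigc",tri([ray("scene",(396.6,180.3)),ray("side",(298.4,162.9))]))
print("jig",tri([ray("scene",(362.4,189.1)),ray("side",(293.5,180.1))]))
K,R,t=P("wrist");print("wcam",-R.T@t)
for l in ["cup","bottle","jar"]:
    for c in ["scene","side"]:
        ctrl.get_image(c)
        for d in ctrl.spot_point(l,c)[:2]: print(l,c,round(d["score"],2),onz(c,d["xy"],0).round())
E
```

```text
grip [ 498.82014913 -200.01971611   39.53286225]
[ 543.25182576 -152.41811697    0.        ] [ 533.30668097 -155.96834226    0.        ]
jigc [627.37628951 248.17204764  -7.03384123]
jig [535.58332633 165.26683214  -9.78462871]
wcam [649.87295412  73.58398238 374.65389678]
cup scene 0.77 [344. 432.   0.]
cup scene 0.42 [ 617. -445.    0.]
cup side 0.74 [342. 441.   0.]
bottle scene 0.91 [ 610. -448.    0.]
bottle side 0.27 [631. 246.   0.]
jar scene 0.62 [ 456. -469.    0.]
jar side 0.82 [ 463. -472.    0.]
```

View pics/c1.png

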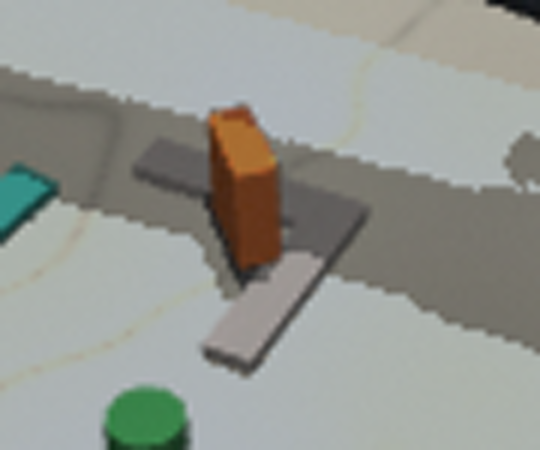

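View pics/c2.png

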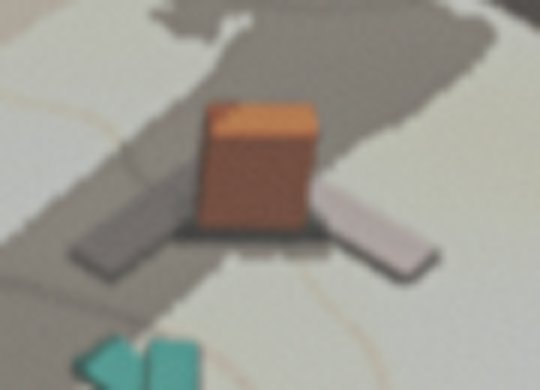

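The crop confirms a grey steel L with an orange block; its outer corner at (321,240) points towards world (+x,+y). The look-alikes are all turquoise or yellow. I'll move the wrist camera above it.

>>> {"method": "move_arm", "body": {"targets": [[8.5, -3, 4, 0, 0, 0, 0.15], [8.5, -6, 8, 0, 0, 0, 0.3], [8.5, -9, 12, 0, 0, 0, 0.45], [8.5, -12, 16, 0, 0, 0, 0.6], [8.5, -15, 20, 0, 0, 0, 0.75], [8.5, -15, 20, 0, 0, 0, 0.785], [8.5, -15, 20, 0, 0, 0, 0.785], [8.5, -15, 20, 0, 0, 0, 0.785]]}}

```text
time: 2.8
eef_pos: [849.7, -148.7, 256.0]
tcp_rot: [[0.705, 0.709, 0.003], [0.709, -0.705, 0.001], [0.002, 0.001, -1.0]]
force: [-0.0, -0.2, 0.2]
grip_width: 84.8
```

Run:
```python
from h import *
s=ctrl.observe();print(s["time"],s["eef_pos"],np.array(s["tcp_rot"]).round(3).tolist(),s["force"],s["qpos"])
np.savez("w1.npz",*P("wrist"))
im=ctrl.get_image("wrist");cv2.imwrite("pics/w1.png",im[:,:,::-1])
for l in ["square_grip","square_corner","square"]:
    for d in ctrl.spot_point(l,"wrist")[:3]: print(l,round(d["score"],2),np.round(d["xy"],1),onz("wrist",d["xy"],46 if "grip" in l else 0).round(1))
```

```text
2.8 [ 849.67871037 -148.66725986  256.03918147] [[0.705, 0.709, 0.003], [0.709, -0.705, 0.001], [0.002, 0.001, -1.0]] [-0.0458453  -0.16846391  0.16000371] [ 0.10181105  0.84380617  0.11168718  0.66617639 -0.08455941  1.63200799
 -0.61207531]
square_grip 0.78 [175.1 376.7] [ 494.8 -202.6   46. ]
```

View pics/w1.png

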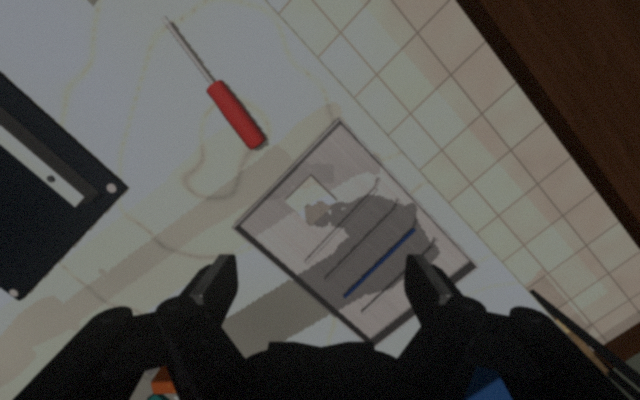

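The pose was off because I took tool x for world x without checking. Tool x was really world +y and tool y world +x. No harm was done; I'll go back over the square with the jaws along (1,1).

>>> {"method": "move_arm", "body": {"targets": [[8.5, -3, -2.2, 0, 0, 0, -0.16], [8.5, -7, -5.2, 0, 0, 0, -0.33], [8.5, -11, -8.2, 0, 0, 0, -0.5], [8.5, -15, -11.2, 0, 0, 0, -0.67], [8.5, -19, -14.2, 0, 0, 0, -0.84], [8.5, -23, -17.2, 0, 0, 0, -1.01], [8.5, -26, -19.7, 0, 0, 0, -1.19], [8.5, -28.3, -21.3, 0, 0, 0, -1.37], [8.5, -28.3, -21.3, 0, 0, 0, -1.55], [8.5, -28.3, -21.3, 0, 0, 0, -1.57]]}}

```text
time: 4.25
eef_pos: [498.7, -199.1, 255.9]
tcp_rot: [[-0.707, 0.707, 0.004], [0.707, 0.707, -0.001], [-0.003, 0.003, -1.0]]
force: [-0.1, -0.1, 0.4]
grip_width: 85.2
```

Run:
```python
from h import *
s=ctrl.observe();print(s["time"],s["eef_pos"],np.array(s["tcp_rot"]).round(3).tolist(),s["force"],s["qpos"],s["qvel"].round(3))
np.savez("w2.npz",*P("wrist"))
im=ctrl.get_image("wrist");cv2.imwrite("pics/w2.png",im[:,:,::-1])
for l in ["square_grip","square_corner","square"]:
    for d in ctrl.spot_point(l,"wrist")[:3]: print(l,round(d["score"],2),np.round(d["xy"],1),onz("wrist",d["xy"],46 if "grip" in l else 0).round(1))
```

```text
4.25 [ 498.68708242 -199.06482531  255.91399372] [[-0.707, 0.707, 0.004], [0.707, 0.707, -0.001], [-0.003, 0.003, -1.0]] [-0.1167513  -0.14282892  0.41509784] [ 0.37406969  0.07958456 -0.0456427   1.73124953  0.0028565   1.32666778
  1.11325254] [-0.003  0.021 -0.008 -0.012 -0.001 -0.001  0.103]
square_grip 0.84 [316.2 184.3] [ 496.2 -202.5   46. ]
square_grip 0.8 [ 26.4 261.7] [ 304.8 -536.5   46. ]
square_grip 0.67 [174.4 144.1] [ 349.9 -282.8   46. ]
square_corner 0.95 [ 49.2 279.9] [ 324.1 -594.3    0. ]
square_corner 0.93 [192.1 188.5] [ 388.7 -332.5    0. ]
square_corner 0.92 [363.4 173.6] [ 537.2 -155.5    0. ]
square 0.93 [188.4 141.8] [ 347.4 -286.6    0. ]
square 0.79 [ 55.8 249.9] [ 305.8 -543.4    0. ]
square 0.71 [319.8 171.8] [ 494.4 -194.8    0. ]
```

View pics/w2.png

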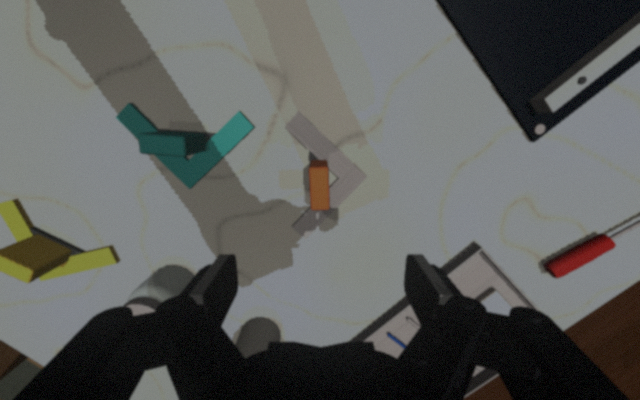

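Run:
```python
from h import *
a=cv2.imread("pics/w2.png")[:,:,::-1]
crop(a,275,100,385,240,5,"pics/c3.png")
```

```text
(no output)
```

View pics/c3.png

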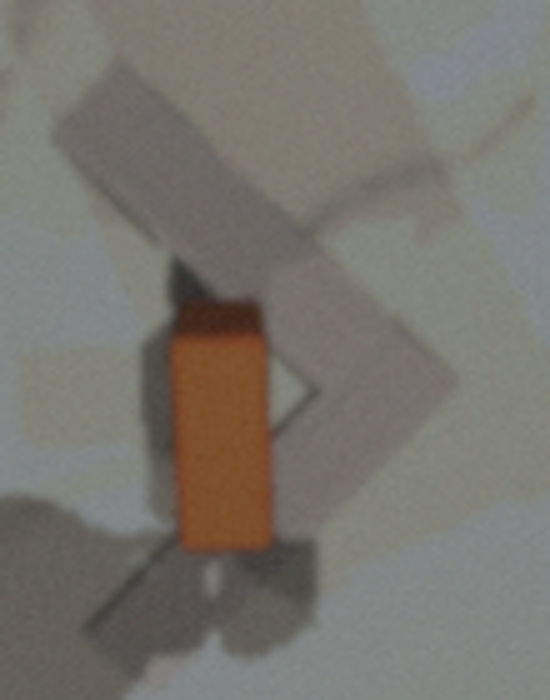

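Run:
```python
from h import *
f=np.load("w2.npz");p=(f["arr_0"],f["arr_1"],f["arr_2"])
q=lambda x,y,z:onz("wrist",(275+x/5-.4,100+y/5-.4),z,p)
b=[q(*v,67) for v in [(172,335),(267,335),(272,550),(182,550)]]
for v in b: print(v.round(1))
print("blk centre",np.mean(b,0).round(1), "long dir", np.degrees(np.arctan2(*((b[0]+b[1]-b[2]-b[3])[:2][::-1]))))
c,t1,t2=q(458,380,8),q(120,58,8),q(135,680,8);i=q(55,135,8)
print(c,t1,t2,i)
for t in (t1,t2): d=t-c;print(np.linalg.norm(d),np.degrees(np.arctan2(d[1],d[0])))
```

```text
[ 473.4 -190.8   67. ]
[ 488.  -176.2   67. ]
[ 523.8 -209.9   67. ]
[ 509.3 -224.3   67. ]
blk centre [ 498.7 -200.3   67. ] long dir 136.8892877112869
[ 539.68253418 -154.81999521    8.        ] [ 421.99698266 -159.51189107    8.        ] [ 538.70950247 -275.43748916    8.        ] [ 423.15640537 -184.08035632    8.        ]
117.77904279477424 -177.7169369258581
120.62141864953787 -90.46219996085577
```

The wrist crop puts the block's top centre at about (318,187) px, or (498.5,−200) mm, with yaw about +1°. The corner is at (366,176) px, or (539.7,−155) mm. I'll descend and grip.

>>> {"method": "move_arm", "body": {"targets": [[8.5, 0, -0.15, 4, 0.003, 0.003, -0.02], [8.5, 0, -0.15, 9, 0.003, 0.003, -0.02], [8.5, 0, -0.15, 14, 0.003, 0.003, -0.02], [8.5, 0, -0.15, 18, 0.003, 0.003, -0.02], [8.5, 0, -0.15, 20.7, 0.003, 0.003, -0.02], [8.5, 0, -0.15, 20.7, 0.003, 0.003, -0.02], [1.8, 0, -0.15, 20.7, 0.003, 0.003, -0.02], [1.5, 0, -0.15, 20.7, 0.003, 0.003, -0.02], [1.5, 0, -0.15, 20.7, 0.003, 0.003, -0.02], [1.5, 0, -0.15, 20.7, 0.003, 0.003, -0.02]], "grip_force": 90}}

```text
time: 5.7
eef_pos: [499.5, -200.3, 49.1]
tcp_rot: [[-0.721, 0.693, 0.0], [0.693, 0.721, -0.001], [-0.001, -0.0, -1.0]]
force: [-0.5, 0.4, 4.9]
grip_width: 21.1
```

Run:
```python
from h import *
s=ctrl.observe();print(s["time"],s["eef_pos"],np.array(s["tcp_rot"]).round(4).tolist(),s["force"],s["moment"],s["grip_width"])
for c in ["scene","side","wrist"]:
  im=ctrl.get_image(c);cv2.imwrite(f"pics/{c}3.png",im[:,:,::-1])
a=cv2.imread("pics/scene3.png")[:,:,::-1];b=cv2.imread("pics/side3.png")[:,:,::-1]
o=np.hstack([cv2.resize(a[150:290,230:390],None,fx=2.5,fy=2.5),cv2.resize(b[160:300,300:460],None,fx=2.5,fy=2.5)])
cv2.imwrite("pics/c4.png",o[:,:,::-1])
```

```text
5.7 [ 499.49221493 -200.31948924   49.13706625] [[-0.7206, 0.6933, 0.0001], [0.6933, 0.7206, -0.0008], [-0.0006, -0.0005, -1.0]] [-0.51931542  0.41205226  4.90162835] [0.05743373 0.12081863 0.06994381] 21.105916527727747
```

View pics/c4.png

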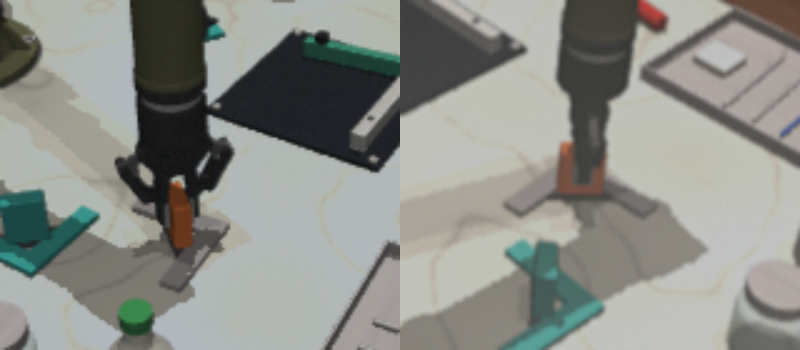

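View pics/wrist3.png

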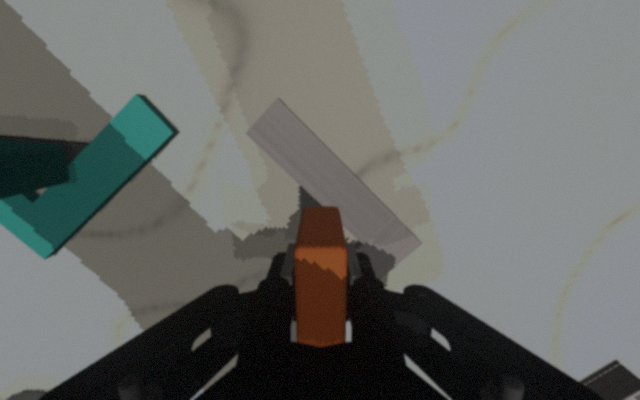

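The square is gripped, jaw width 21 mm. I'll measure the leg edge in the wrist picture, then lift.

>>> {"method": "move_arm", "body": {"targets": [[1.5, 0, 0, -1, 0, 0, 0], [1.5, 0, 0, -3, 0, 0, 0], [1.5, 0, 0, -6, 0, 0, 0], [1.5, 0, 0, -9, 0, 0, 0], [1.5, 0, 0, -11, 0, 0, 0], [1.5, 0, 0, -11, 0, 0, 0], [1.5, 0, 0, -11, 0, 0, 0]]}}

```text
time: 6.72
eef_pos: [498.4, -199.8, 157.7]
tcp_rot: [[-0.721, 0.693, -0.002], [0.693, 0.721, 0.0], [0.002, -0.002, -1.0]]
force: [-0.3, -0.1, -4.9]
grip_width: 20.8
```

Run:
```python
from h import *
s=ctrl.observe();R=np.array(s["tcp_rot"]);e=np.array(s["eef_pos"]);print(s["time"],e,R.round(4).tolist(),s["force"],s["moment"],s["grip_width"])
p=P("wrist")
im=ctrl.get_image("wrist");cv2.imwrite("pics/w4.png",im[:,:,::-1])
zt=e[2]-49.1+8
for uv in [(280,98),(421,243)]:
    X=onz("wrist",uv,zt,p);print(X.round(1),"tool",(R.T@(X-e)).round(1))
for l in ["square_corner","square_grip"]:
    print(l,[(round(d["score"],2),np.round(d["xy"],1)) for d in ctrl.spot_point(l,"wrist")])
```

```text
6.725 [ 498.43769318 -199.83734252  157.71897395] [[-0.7206, 0.6933, -0.0024], [0.6933, 0.7206, 0.0002], [0.0019, -0.0015, -1.0]] [-0.2509939  -0.08453767 -4.90968039] [-0.01316323 -0.00579629  0.04812006] 20.792990499510378
[ 422.6 -156.8  116.6] tool [ 84.4 -21.5  41.3]
[ 540.9 -154.7  116.6] tool [ 0.6 62.  41. ]
square_corner [(0.65, array([415.7, 235.5])), (0.59, array([155. , 209.1]))]
square_grip [(0.86, array([114.6, 150.5])), (0.58, array([317.9, 274.6]))]
```

View pics/w4.png

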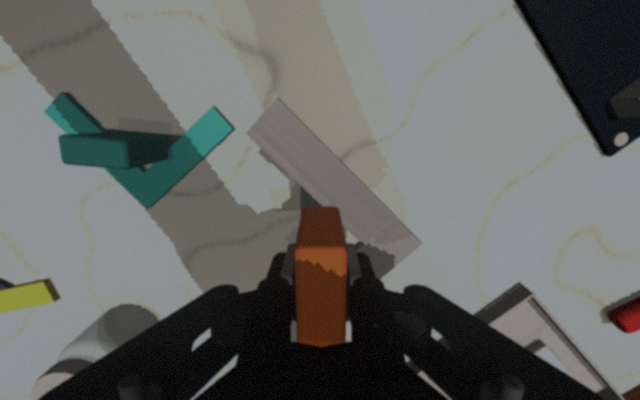

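Held squarely: in the tool frame the corner is at (0.6,62) against an expected (0,62.2), and the leg lies exactly at 45°. Next is the jig.

>>> {"method": "move_arm", "body": {"targets": [[1.5, 1.5, 2, 0, 0, 0, 0], [1.5, 4.5, 6, 0, 0, 0, 0], [1.5, 7.5, 10.1, 0, 0, 0, 0], [1.5, 10.5, 14.1, 0, 0, 0, 0], [1.5, 13.5, 18.2, 0, 0, 0, 0], [1.5, 16.5, 22.2, 0, 0, 0, 0], [1.5, 19.5, 26.2, 0, 0, 0, 0], [1.5, 22, 29.5, 0, 0, 0, 0], [1.5, 22, 29.5, 0, 0, 0, 0], [1.5, 22, 29.5, 0, 0, 0, 0]]}}

```text
time: 8.12
eef_pos: [544.2, 164.4, 156.6]
tcp_rot: [[-0.721, 0.693, -0.004], [0.693, 0.721, -0.001], [0.002, -0.004, -1.0]]
force: [0.3, -0.4, -4.9]
grip_width: 21.1
```

```bash
cat > look.py <<'E'
from h import *
import sys
n=sys.argv[1]
s=ctrl.observe();R=np.array(s["tcp_rot"]);e=np.array(s["eef_pos"]);print(s["time"],e.round(2),R.round(4).tolist(),np.round(s["force"],2),np.round(s["moment"],2),s["grip_width"])
np.savez(f"w{n}.npz",*P("wrist"))
for c in ["scene","side","wrist"]:
  im=ctrl.get_image(c);cv2.imwrite(f"pics/{c}{n}.png",im[:,:,::-1])
  if c!="wrist":
    x,y=((290,115) if c=="scene" else (225,110))
    cv2.imwrite(f"pics/{c}{n}c.png",cv2.resize(im[y:y+110,x:x+150,::-1],None,fx=5,fy=5,interpolation=cv2.INTER_CUBIC))
E
python3 look.py 5
```

```text
8.125 [544.17 164.42 156.63] [[-0.7206, 0.6933, -0.0043], [0.6933, 0.7206, -0.0009], [0.0025, -0.0037, -1.0]] [ 0.3  -0.44 -4.89] [-0.15  0.02 -0.03] 21.130051854747943
```

View pics/wrist5.png

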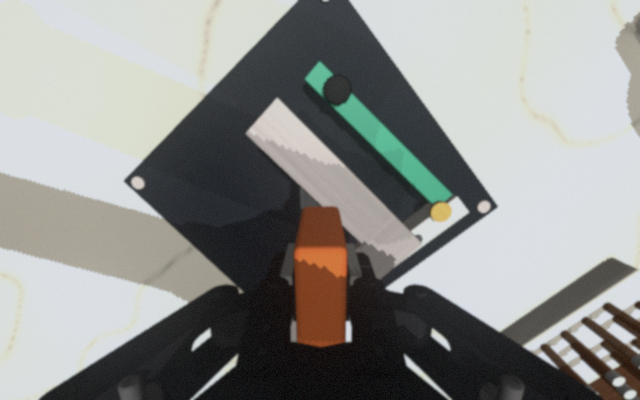

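View pics/scene5c.png

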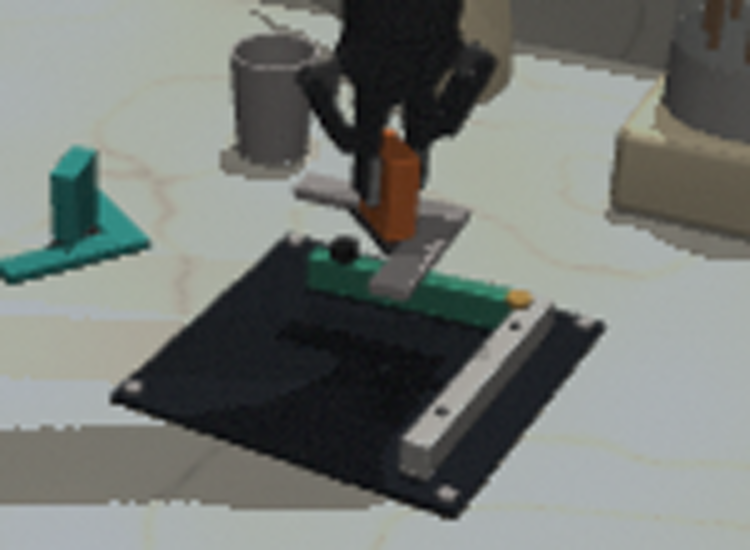

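View pics/side5c.png

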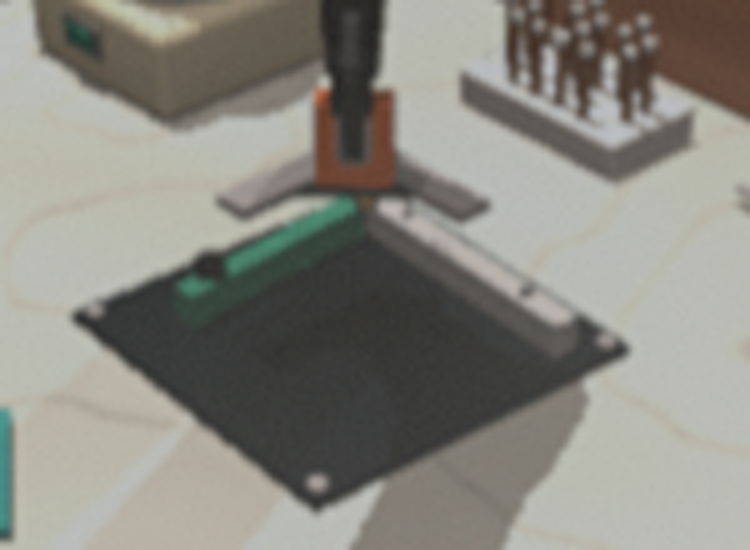

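```bash
cat > jig.py <<'E'
from h import *
from scipy.optimize import least_squares
f=np.load("w5.npz");pw=(f["arr_0"],f["arr_1"],f["arr_2"]);ps=P("scene");pd=P("side")
S=lambda x,y:(290+x/5-.4,115+y/5-.4)
D=lambda x,y:(225+x/5-.4,110+y/5-.4)
obs=[(ps,S(605,325),(130,130,8)),(ps,S(455,515),(130,-130,8)),(ps,S(112,397),(-130,-130,8)),(ps,S(288,235),(-130,130,8)),(ps,S(519,298),(80,80,40)),
(pd,D(628,350),(130,-130,8)),(pd,D(315,508),(-130,-130,8)),(pd,D(75,315),(-130,130,8)),
(pw,(496,206),(130,130,8)),(pw,(125,181),(-130,-130,8)),(pw,(441,211.5),(80,80,40))]
def W(v,X):
    c,s=np.cos(v[2]),np.sin(v[2]);return np.array([v[0]+c*X[0]-s*X[1],v[1]+s*X[0]+c*X[1],X[2]])
def fit(obs):
    r=lambda v:np.concatenate([proj(None,W(v,X),p)-uv for p,uv,X in obs])
    return least_squares(r,[535,165,0],loss="soft_l1",x_scale=[10,10,.1])
if __name__=="__main__":
    for name,o in [("all",obs),("scene",obs[:5]),("side",obs[5:8]),("wrist",obs[8:])]:
        z=fit(o);print(name,z.x.round(4),z.fun.reshape(-1,2).round(1).tolist(),"corner",W(z.x,(80,80,8)).round(1))
E
python3 jig.py
python3 - <<'E'
from h import *
a=cv2.imread("pics/wrist5.png")[:,:,::-1];crop(a,230,40,510,260,2.8,"pics/c5.png")
E
```

```text
all [ 5.355529e+02  1.615365e+02 -4.800000e-02] [[-0.4, -0.4], [0.0, -0.4], [-0.9, -0.4], [-0.4, -0.4], [-0.6, 0.0], [0.3, -1.2], [-0.3, -0.7], [-1.6, -0.5], [3.4, 0.5], [-2.7, 0.4], [0.1, 0.3]] corner [619.3 237.6   8. ]
scene [ 5.37569e+02  1.60645e+02 -5.10000e-02] [[0.2, -0.1], [0.4, -0.0], [-0.5, -0.2], [0.1, -0.2], [-0.1, 0.3]] corner [621.5 236.5   8. ]
side [ 5.349924e+02  1.568871e+02 -5.900000e-02] [[1.2, -0.2], [-0.1, 0.1], [-0.8, -0.2]] corner [619.6 232.    8. ]
wrist [ 5.352867e+02  1.616200e+02 -4.790000e-02] [[3.3, 0.2], [-2.9, 0.1], [0.0, 0.0]] corner [619.  237.7   8. ]
```

View pics/c5.png

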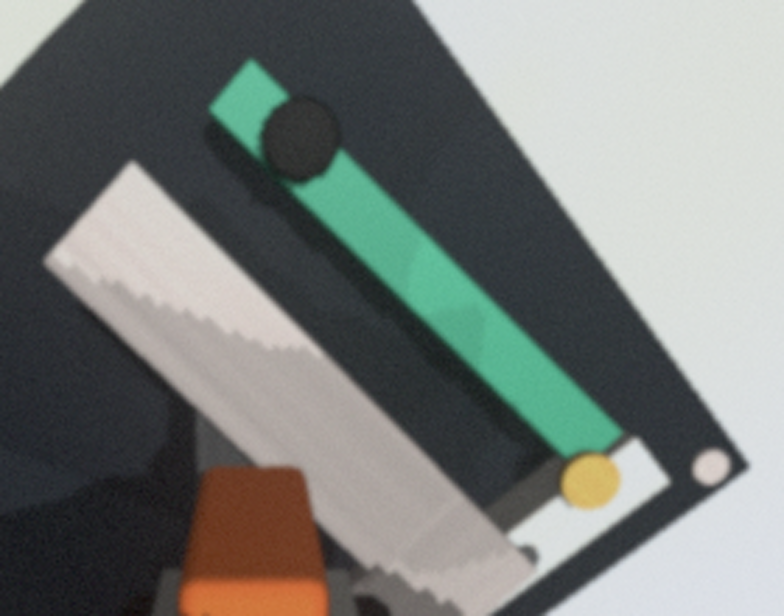

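The jig fit agrees across the cameras: corner at about (619.5,237.5), yaw about −0.049. The teal stop leans in roughly 0.07–0.08 rad. I'll rotate to the jig's yaw and go to a pose above and inside the corner.

>>> {"method": "move_arm", "body": {"targets": [[1.5, -0.1, 0.8, 1.5, -0.002, -0.001, 0.03], [1.5, -0.3, 1.6, 3.5, -0.004, -0.002, 0.06], [1.5, -0.4, 2.25, 5.6, -0.004, -0.002, 0.069], [1.5, -0.4, 2.25, 5.6, -0.004, -0.002, 0.069], [1.5, -0.4, 2.25, 5.6, -0.004, -0.002, 0.069]]}}

```text
time: 8.9
eef_pos: [563.1, 176.6, 101.5]
tcp_rot: [[-0.669, 0.743, 0.001], [0.743, 0.669, 0.001], [-0.0, 0.001, -1.0]]
force: [-0.2, 0.9, -5.5]
grip_width: 21.0
```

```bash
python3 look.py 6
python3 - <<'E'
from h import *
from jig import W
# overlay predicted jig fence & square lines on wrist
f=np.load("w6.npz");p=(f["arr_0"],f["arr_1"],f["arr_2"])
im=cv2.imread("pics/wrist6.png");v=None
c=np.array([619.5,237.5]);th=-.049
J=lambda x,y,z:np.append(c+np.array([[np.cos(th),-np.sin(th)],[np.sin(th),np.cos(th)]])@[x-80,y-80],z)
for a,b,col in [((80,80,34),(80,-110,34),(0,0,255)),((80,80,8),(80,-110,8),(0,255,255)),((80,80,34),(-40,80,34),(255,0,255)),((130,130,8),(-130,130,8),(0,255,0)),((130,130,8),(130,-130,8),(0,255,0))]:
    pa=proj(0,J(*a),p);pb=proj(0,J(*b),p);cv2.line(im,tuple(int(q*16) for q in pa),tuple(int(q*16) for q in pb),col,1,cv2.LINE_AA,4)
crop(im[:,:,::-1],240,40,510,270,2.9,"pics/c6.png")
E
```

```text
8.9 [563.13 176.55 101.46] [[-0.6692, 0.7431, 0.0011], [0.7431, 0.6692, 0.0007], [-0.0002, 0.0013, -1.0]] [-0.2   0.87 -5.51] [-0.01  0.01 -0.01] 20.96396095591232
```

View pics/c6.png

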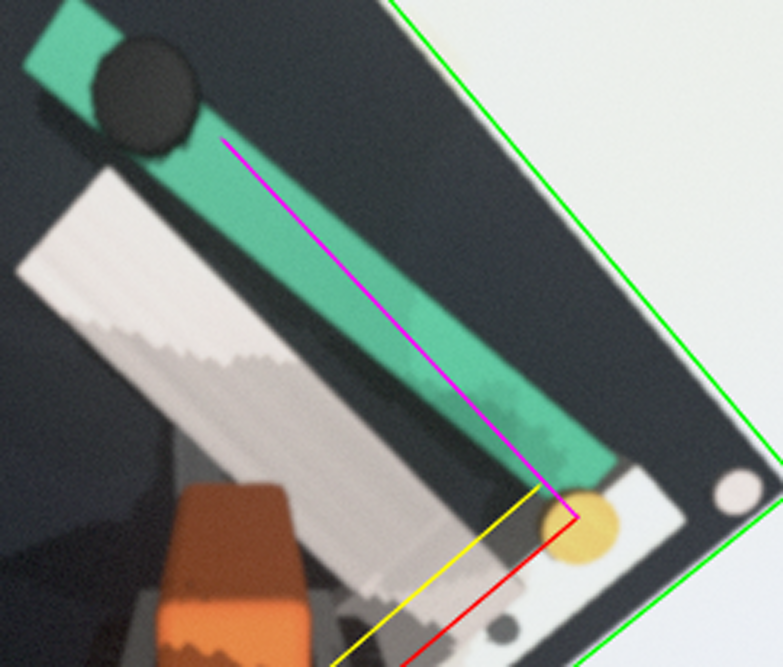

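View pics/scene6c.png

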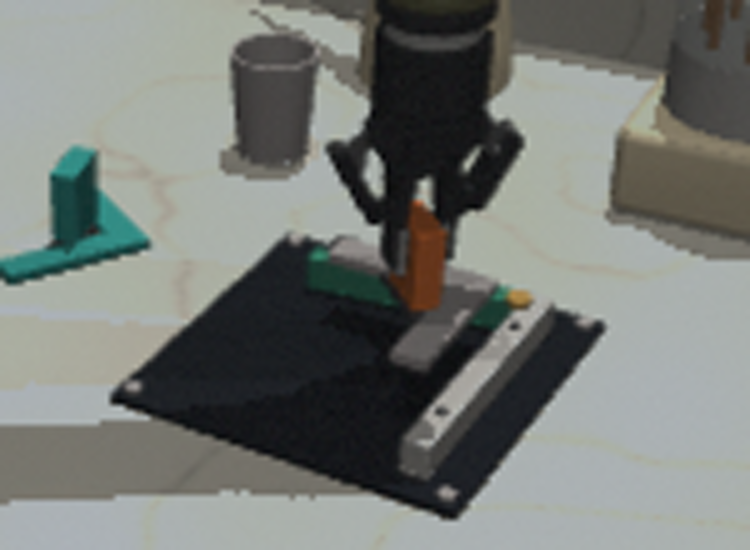

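The overlay matches the fence and plate: red on the fence edge, yaw good. The stop's inner edge against the magenta square line gives a lean of about 0.13 rad. I need more clearance, so I'll shift further from the stop and lower to near the plate.

>>> {"method": "move_arm", "body": {"targets": [[1.5, -0.4, -0.8, 0, 0, 0, 0], [1.5, -0.4, -0.8, 0, 0, 0, 0], [1.5, -0.4, -0.8, 1.5, 0, 0, 0], [1.5, -0.4, -0.8, 3, 0, 0, 0], [1.5, -0.4, -0.8, 4, 0, 0, 0], [1.5, -0.4, -0.8, 4.4, 0, 0, 0], [1.5, -0.4, -0.8, 4.4, 0, 0, 0], [1.5, -0.4, -0.8, 4.4, 0, 0, 0]]}}

```text
time: 10.05
eef_pos: [560.8, 168.7, 58.5]
tcp_rot: [[-0.669, 0.743, 0.004], [0.743, 0.669, 0.001], [-0.001, 0.004, -1.0]]
force: [0.3, 0.1, -5.2]
grip_width: 20.9
```

```bash
python3 look.py 7
python3 - <<'E'
from h import *
f=cv2.imread
im=cv2.imread("pics/wrist7.png");crop(im[:,:,::-1],240,0,520,270,2.2,"pics/c7.png")
E
```

```text
10.05 [560.83 168.73  58.45] [[-0.6693, 0.743, 0.0037], [0.743, 0.6693, 0.0014], [-0.0014, 0.0037, -1.0]] [ 0.3   0.11 -5.17] [-0.05  0.07 -0.02] 20.85970167203097
```

View pics/c7.png

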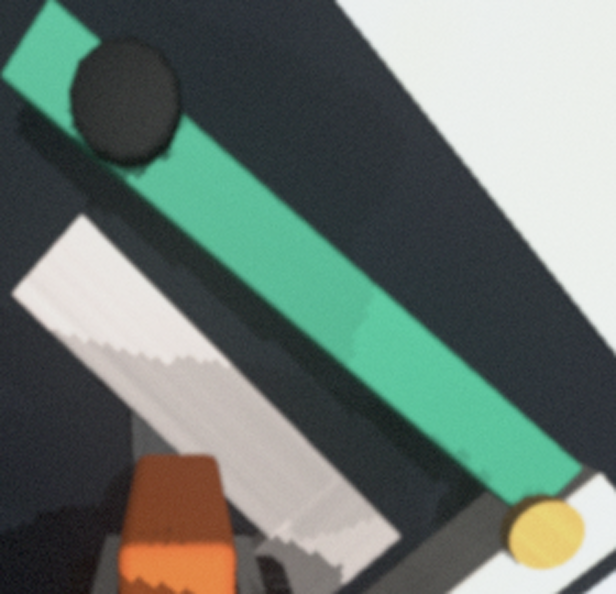

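View pics/scene7c.png

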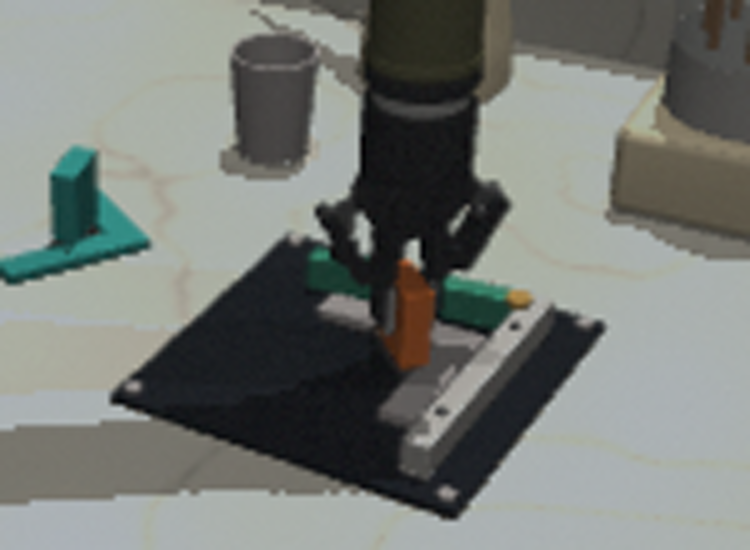

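View pics/side7c.png

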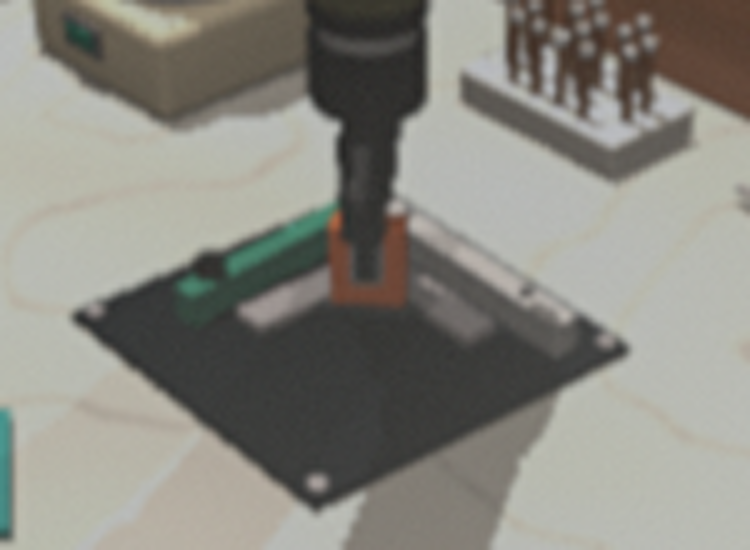

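The square sits about 1 mm above the plate inside the corner, with gaps of about 11 mm to the fence and 28 mm to the pivot side. I'll push towards both, stopping a little short.

>>> {"method": "move_arm", "body": {"targets": [[1.5, 0.2, 0.4, 0.05, 0.004, 0.001, 0], [1.5, 0.4, 0.9, 0.1, 0.004, 0.001, 0], [1.5, 0.6, 1.4, 0.1, 0.004, 0.001, 0], [1.5, 0.85, 1.9, 0.1, 0.004, 0.001, 0], [1.5, 1.1, 2.35, 0.1, 0.004, 0.001, 0], [1.5, 1.1, 2.35, 0.1, 0.004, 0.001, 0], [1.5, 1.1, 2.35, 0.1, 0.004, 0.001, 0]]}}

```text
time: 11.08
eef_pos: [570.8, 193.2, 57.5]
tcp_rot: [[-0.669, 0.743, 0.0], [0.743, 0.669, 0.0], [0.0, 0.0, -1.0]]
force: [-0.4, -0.3, -4.8]
grip_width: 21.5
```

```bash
cat > st.py <<'E'
from h import *
s=ctrl.observe();R=np.array(s["tcp_rot"]);e=np.array(s["eef_pos"]);th=-.049
c,sn=np.cos(th),np.sin(th);Rj=np.array([[c,-sn],[sn,c]])
co=e[:2]+62.2*R[:2,1]
print(round(s["time"],2),e.round(2),"zax",R[:,2].round(4),"yaw",round(float(np.arctan2(R[1,1],R[0,1])-np.pi/4),4),"gap jig",(-(Rj.T@(co-[619.5,237.5]))).round(1))
print("F world",np.round(s["force"],1),"F jig",(Rj.T@np.array(s["force"])[:2]).round(1),"M",np.round(s["moment"],2),"w",round(s["grip_width"],1))
E
python3 st.py;python3 look.py 8
python3 - <<'E'
from h import *
im=cv2.imread("pics/wrist8.png");crop(im[:,:,::-1],240,0,520,270,2.2,"pics/c8.png")
E
```

```text
11.07 [570.83 193.16  57.47] zax [ 1.e-04  4.e-04 -1.e+00] yaw -0.0524 gap jig [2.3 2.8]
F world [-0.4 -0.3 -4.8] F jig [-0.4 -0.3] M [0.01 0.03 0.03] w 21.5
11.075 [570.83 193.16  57.47] [[-0.6691, 0.7432, 0.0001], [0.7432, 0.6691, 0.0004], [0.0003, 0.0003, -1.0]] [-0.43 -0.32 -4.8 ] [0.01 0.03 0.03] 21.521251806336604
```

View pics/c8.png

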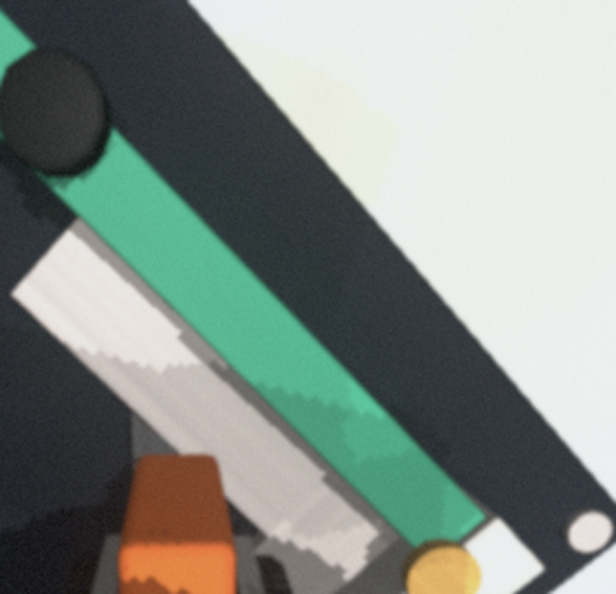

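Near flush with about 2–3 mm left on each side, and the stop has swung out. I'll press in diagonally in small steps and watch the force.

>>> {"method": "move_arm", "body": {"targets": [[1.5, 0, 0.15, 0.04, 0, 0, 0], [1.5, 0, 0.3, 0.04, 0, 0, 0], [1.5, 0, 0.45, 0.04, 0, 0, 0], [1.5, 0, 0.45, 0.04, 0, 0, 0]]}}

```text
time: 11.72
eef_pos: [573.0, 194.2, 57.4]
tcp_rot: [[-0.669, 0.744, -0.003], [0.744, 0.669, -0.003], [-0.0, -0.004, -1.0]]
force: [-6.6, -6.1, 2.9]
grip_width: 21.3
```

```bash
python3 st.py
```

```text
11.72 [573.01 194.23  57.4 ] zax [-0.0032 -0.003  -1.    ] yaw -0.0531 gap jig [0.2 1.7]
F world [-6.6 -6.1  2.9] F jig [-6.3 -6.4] M [-1.07  1.25  0.2 ] w 21.3
```

>>> {"method": "move_arm", "body": {"targets": [[1.5, 0.05, 0.3, 0.02, 0, 0, 0], [1.5, 0.1, 0.4, 0.02, 0, 0, 0], [1.5, 0.1, 0.4, 0.02, 0, 0, 0], [1.5, 0.1, 0.4, 0.02, 0, 0, 0]]}}

```text
time: 12.22
eef_pos: [573.3, 194.5, 57.7]
tcp_rot: [[-0.668, 0.744, -0.009], [0.745, 0.668, -0.008], [-0.0, -0.012, -1.0]]
force: [-10.7, -8.9, 7.6]
grip_width: 21.1
```

```bash
python3 st.py;python3 look.py 9
python3 - <<'E'
from h import *
im=cv2.imread("pics/wrist9.png");crop(im[:,:,::-1],240,0,520,270,2.2,"pics/c9.png")
E
```

```text
12.22 [573.33 194.52  57.73] zax [-0.0086 -0.0083 -0.9999] yaw -0.0545 gap jig [-0.2  1.4]
F world [-10.7  -8.9   7.6] F jig [-10.2  -9.4] M [-1.67  1.93  0.16] w 21.1
12.225 [573.33 194.52  57.73] [[-0.6676, 0.7445, -0.0086], [0.7445, 0.6675, -0.0083], [-0.0004, -0.0119, -0.9999]] [-10.68  -8.93   7.57] [-1.67  1.93  0.16] 21.086850548033713
```

View pics/c9.png

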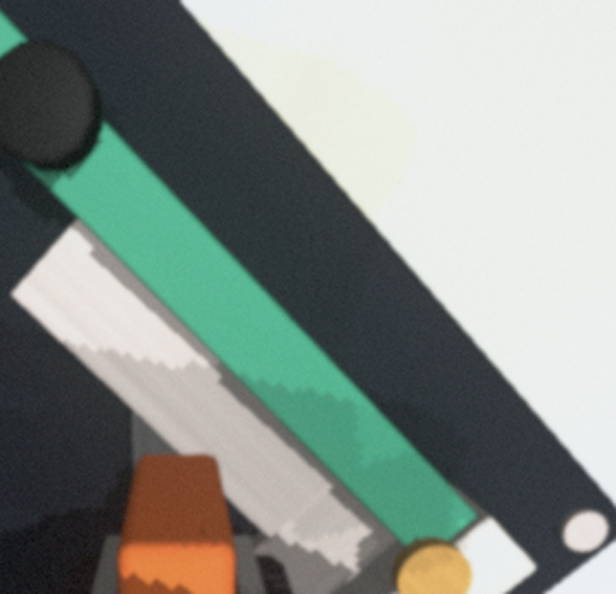

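View pics/scene9c.png

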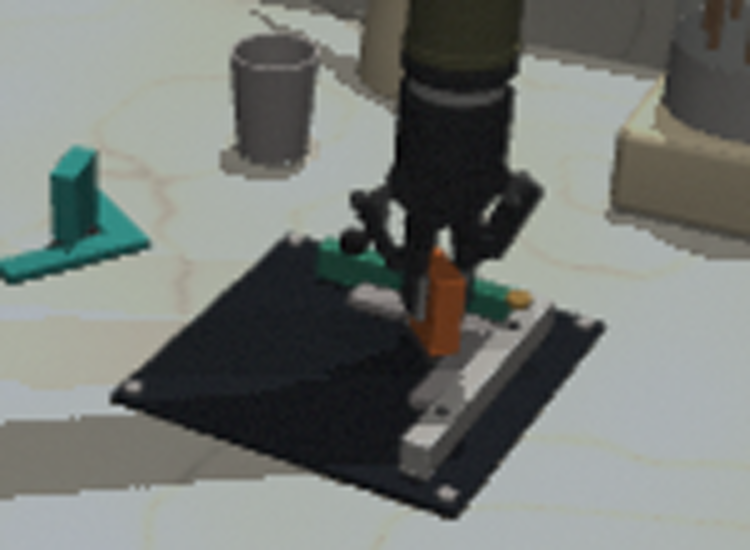

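View pics/side9c.png

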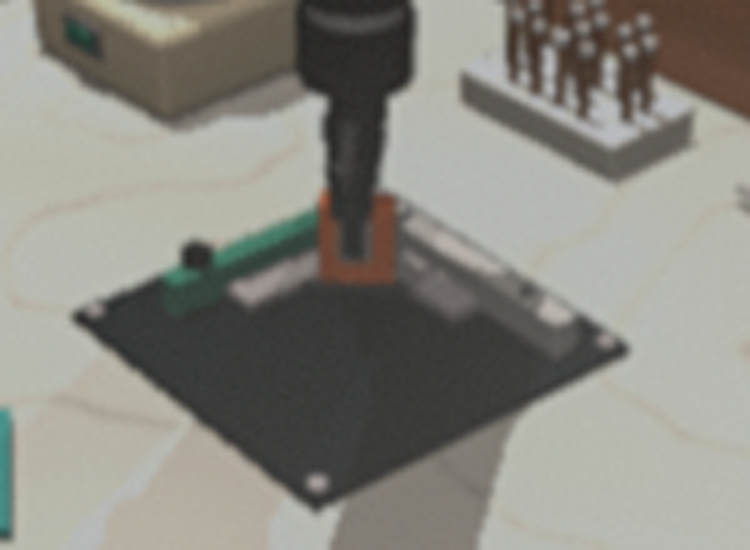

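```bash
cat > ov.py <<'E'
from h import *
import sys
n=sys.argv[1]; cx,cy,th,q=map(float,sys.argv[2:6])
f=np.load(f"w{n}.npz");p=(f["arr_0"],f["arr_1"],f["arr_2"])
im=cv2.imread(f"pics/wrist{n}.png")
im=cv2.resize(im[0:270,240:520],None,fx=2.85,fy=2.2*2.85/2.2 if 0 else 2.2,interpolation=cv2.INTER_CUBIC) if 0 else cv2.resize(im[0:265,240:520],None,fx=2.2,fy=2.2,interpolation=cv2.INTER_CUBIC)
def rot(a):return np.array([[np.cos(a),-np.sin(a)],[np.sin(a),np.cos(a)]])
def J(x,y,z,a=0):return np.append([cx,cy]+rot(th)@rot(a)@np.array([x-80,y-80]),z)
def L(A,B,col):
    a,b=[(proj(0,X,p)-[240,0]+.5)*2.2-.5 for X in (A,B)]
    cv2.line(im,tuple(int(v*16) for v in a),tuple(int(v*16) for v in b),col,1,cv2.LINE_AA,4)
L(J(80,80,34,q),J(-80,80,34,q),(255,0,255));L(J(80,80,8,q),J(-80,80,8,q),(255,255,0));L(J(80,98,34,q),J(-80,98,34,q),(255,0,255))
L(J(80,80,34),J(80,-60,34),(0,0,255));L(J(130,130,8),J(-130,130,8),(0,255,0));L(J(130,130,8),J(130,-130,8),(0,255,0))
cv2.imwrite(f"pics/ov{n}_{sys.argv[6]}.png",im)
E
python3 ov.py 9 619.5 237.5 -0.049 0.0 a
```

```text
(no output)
```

View pics/ov9_a.png

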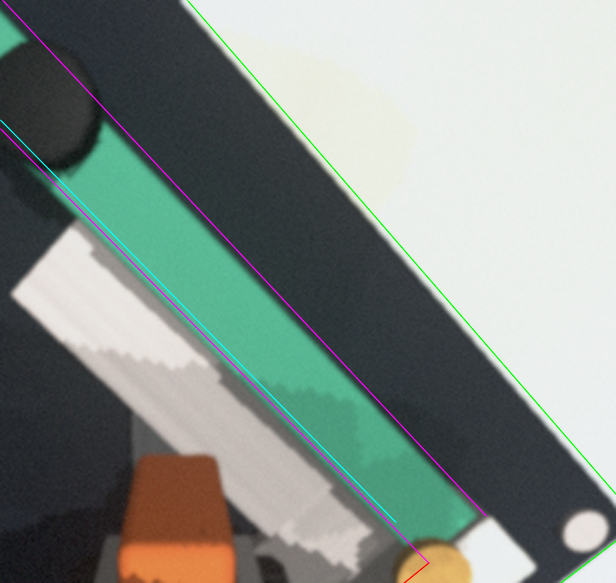

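The overlay shows the stop within about 0.01 rad of square. The force of about 10 N per side could be partly friction, so I'll level the tool, ease the down-pressure, and push harder with a bias towards the stop to confirm it is seated.

>>> {"method": "move_arm", "body": {"targets": [[1.5, 0.1, 0.4, 0.0, -0.008, 0, -0.002], [1.5, 0.14, 0.5, 0.0, -0.015, 0, -0.004], [1.5, 0.14, 0.57, 0.0, -0.02, 0, -0.004], [1.5, 0.14, 0.57, 0.0, -0.02, 0, -0.004]]}}

```text
time: 12.88
eef_pos: [573.3, 194.5, 57.4]
tcp_rot: [[-0.668, 0.744, -0.003], [0.744, 0.668, -0.003], [-0.0, -0.004, -1.0]]
force: [-12.7, -11.1, 7.9]
grip_width: 21.4
```

```bash
python3 st.py
```

```text
12.88 [573.33 194.47  57.41] zax [-0.0027 -0.0027 -1.    ] yaw -0.0537 gap jig [-0.2  1.5]
F world [-12.7 -11.1   7.9] F jig [-12.1 -11.7] M [-2.33  2.56 -0.15] w 21.4
```

>>> {"method": "move_arm", "body": {"targets": [[1.5, 0.2, 0.45, -0.03, -0.008, 0, -0.003], [1.5, 0.3, 0.55, -0.06, -0.008, 0, -0.003], [1.5, 0.3, 0.55, -0.06, -0.008, 0, -0.003], [1.5, 0.3, 0.55, -0.06, -0.008, 0, -0.003]]}}

```text
time: 13.38
eef_pos: [573.3, 194.7, 57.6]
tcp_rot: [[-0.668, 0.744, -0.004], [0.744, 0.668, -0.006], [-0.002, -0.007, -1.0]]
force: [-9.4, -11.6, 5.2]
grip_width: 21.4
```

```bash
python3 st.py; python3 look.py 10; python3 ov.py 10 619.5 237.5 -0.049 0.0 a
```

```text
13.38 [573.33 194.65  57.56] zax [-0.0036 -0.0058 -1.    ] yaw -0.0544 gap jig [-0.2  1.3]
F world [ -9.4 -11.6   5.2] F jig [ -8.8 -12.1] M [-2.49  1.86 -0.06] w 21.4
13.375 [573.33 194.65  57.56] [[-0.6677, 0.7445, -0.0036], [0.7445, 0.6676, -0.0058], [-0.0019, -0.0065, -1.0]] [ -9.42 -11.64   5.25] [-2.49  1.86 -0.06] 21.39532400505447
```

View pics/ov10_a.png

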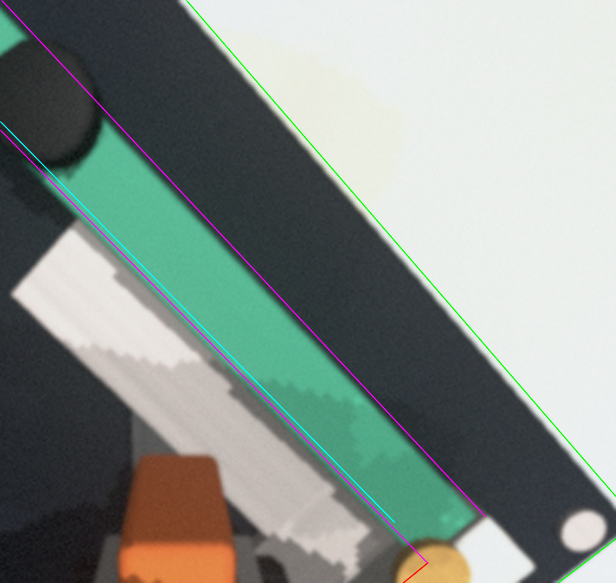

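View pics/side10c.png

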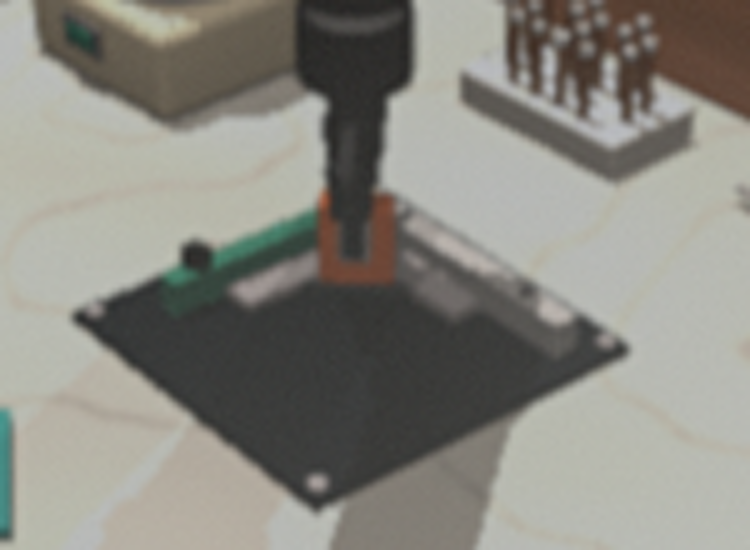

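>>> {"method": "move_arm", "body": {"targets": [[1.5, 0.4, 0.44, -0.05, -0.008, 0, -0.003], [1.5, 0.44, 0.44, -0.06, -0.008, 0, -0.003], [1.5, 0.44, 0.44, -0.06, -0.008, 0, -0.003], [1.5, 0.44, 0.44, -0.06, -0.008, 0, -0.003]]}}

```text
time: 14.02
eef_pos: [573.1, 194.8, 57.6]
tcp_rot: [[-0.667, 0.745, -0.001], [0.745, 0.667, -0.008], [-0.005, -0.007, -1.0]]
force: [-3.7, -10.9, 0.6]
grip_width: 21.0
```

```bash
python3 st.py
```

```text
14.03 [573.15 194.83  57.63] zax [-0.0014 -0.0084 -1.    ] yaw -0.0554 gap jig [-0.1  1.2]
F world [ -3.7 -10.9   0.6] F jig [ -3.2 -11.1] M [-2.54  0.94 -0.12] w 21.0
```

With the fence force down to 3 N and the plate load at about 5 N, an 11 N push towards the stop no longer moves the square, so it is seated on the stop. Now the final balanced press, levelled.

>>> {"method": "move_arm", "body": {"targets": [[1.5, 0.2, 0.5, -0.03, -0.01, 0.005, -0.006], [1.5, 0.05, 0.6, -0.03, -0.012, 0.005, -0.008], [1.5, 0.03, 0.6, -0.03, -0.012, 0.005, -0.008], [1.5, 0.03, 0.6, -0.03, -0.012, 0.005, -0.008], [1.5, 0.03, 0.6, -0.03, -0.012, 0.005, -0.008], [1.5, 0.03, 0.6, -0.03, -0.012, 0.005, -0.008]]}}

```text
time: 14.78
eef_pos: [573.5, 194.6, 57.6]
tcp_rot: [[-0.67, 0.742, -0.006], [0.743, 0.67, -0.004], [0.001, -0.007, -1.0]]
force: [-14.0, -9.4, 8.7]
grip_width: 20.9
```

```bash
python3 st.py; python3 look.py 11; python3 ov.py 11 619.5 237.5 -0.049 0.0 a; python3 st.py
python3 - <<'E'
from h import *
for l,ref in [("cup",(343,436)),("bottle",(610,-448)),("jar",(460,-470))]:
    for c in ["scene","side"]:
        for d in ctrl.spot_point(l,c)[:1]: print(l,c,round(d["score"],2),onz(c,d["xy"],0).round(),ref)
E
```

```text
14.78 [573.54 194.59  57.59] zax [-0.0061 -0.004  -1.    ] yaw -0.0514 gap jig [-0.3  1.2]
F world [-14.   -9.4   8.7] F jig [-13.6 -10.1] M [-2.23  2.84 -0.54] w 20.9
14.775 [573.54 194.59  57.59] [[-0.6698, 0.7425, -0.0061], [0.7425, 0.6698, -0.004], [0.0011, -0.0072, -1.0]] [-14.03  -9.4    8.75] [-2.23  2.84 -0.54] 20.940125330604268
14.93 [573.51 194.63  57.58] zax [-0.0061 -0.004  -1.    ] yaw -0.0513 gap jig [-0.3  1.2]
F world [-14.4 -10.7   7.8] F jig [-13.8 -11.4] M [-2.21  2.86 -0.55] w 21.1
cup scene 0.9 [337. 429.   0.] (343, 436)
cup side 0.8 [354. 454.   0.] (343, 436)
bottle scene 0.96 [ 610. -445.    0.] (610, -448)
bottle side 0.73 [ 602. -450.    0.] (610, -448)
jar scene 0.64 [ 451. -467.    0.] (460, -470)
jar side 0.84 [ 465. -463.    0.] (460, -470)
```

View pics/ov11_a.png

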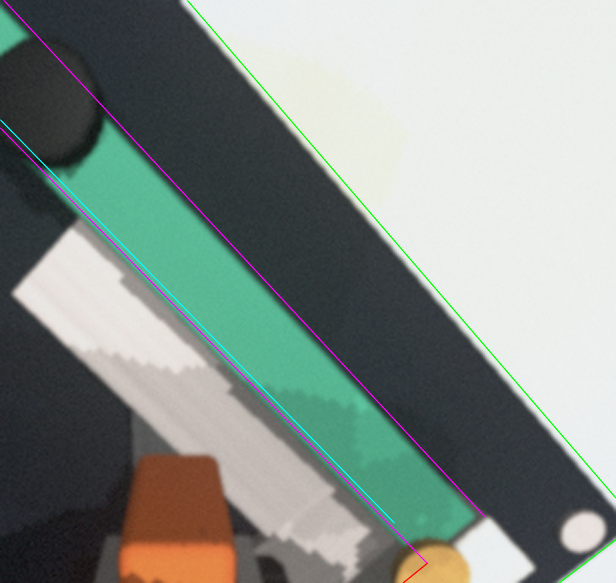

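View pics/scene11c.png

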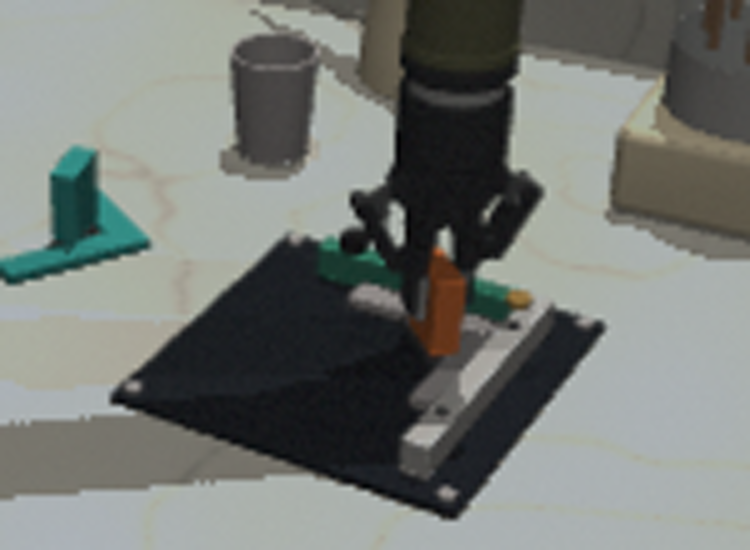

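Everything is flush and the bystanders are unmoved within network noise. I'll rebalance slightly, with less plate and fence load and more on the stop, so that the stop contact clearly exceeds friction.

>>> {"method": "move_arm", "body": {"targets": [[1.5, 0.15, 0.55, -0.05, -0.008, 0, 0.0], [1.5, 0.25, 0.6, -0.08, -0.008, 0, 0.0], [1.5, 0.25, 0.6, -0.08, -0.008, 0, 0.0], [1.5, 0.25, 0.6, -0.08, -0.008, 0, 0.0], [1.5, 0.25, 0.6, -0.08, -0.008, 0, 0.0], [1.5, 0.25, 0.6, -0.08, -0.008, 0, 0.0], [1.5, 0.25, 0.6, -0.08, -0.008, 0, 0.0], [1.5, 0.25, 0.6, -0.08, -0.008, 0, 0.0]]}}

```text
time: 16.23
eef_pos: [573.6, 194.7, 57.8]
tcp_rot: [[-0.667, 0.745, -0.008], [0.745, 0.667, -0.007], [0.0, -0.011, -1.0]]
force: [-10.1, -12.5, 6.1]
grip_width: 20.9
```

```bash
python3 st.py; python3 look.py 12;python3 st.py; python3 ov.py 12 619.5 237.5 -0.052 0.0 a
```

```text
16.23 [573.62 194.74  57.76] zax [-0.0083 -0.0073 -0.9999] yaw -0.0551 gap jig [-0.5  1.2]
F world [-10.1 -12.5   6.1] F jig [ -9.5 -13. ] M [-2.6   2.15 -0.14] w 20.9
16.225 [573.62 194.74  57.76] [[-0.6671, 0.7449, -0.0083], [0.745, 0.6671, -0.0073], [0.0001, -0.011, -0.9999]] [-10.14 -12.55   6.09] [-2.6   2.15 -0.14] 20.87928690445766
16.38 [573.61 194.73  57.77] zax [-0.0083 -0.0073 -0.9999] yaw -0.0551 gap jig [-0.5  1.3]
F world [-10.3 -12.    6.2] F jig [ -9.7 -12.5] M [-2.51  2.12 -0.17] w 20.8
```

View pics/ov12_a.png

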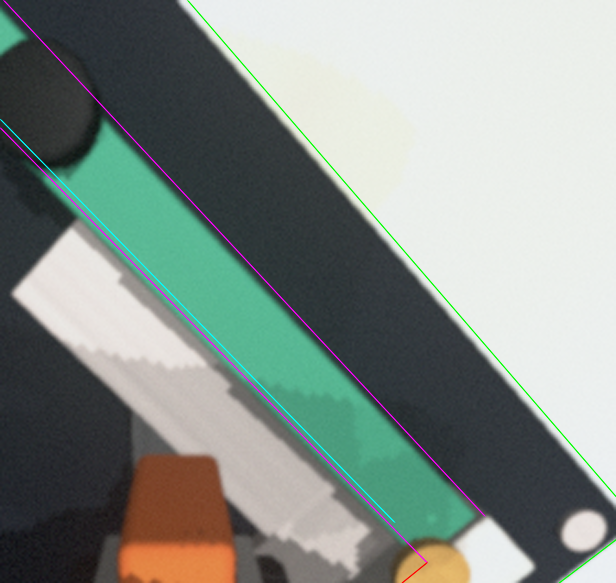

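The stop's edge reads q≈+0.01 and my corner estimate still shows a 1.2 mm gap towards the stop. To rule out friction holding it, I'll ease off the fence and plate, seat against the stop alone, then press against the fence again.

>>> {"method": "move_arm", "body": {"targets": [[1.5, 0.2, 0, -0.1, -0.01, 0, -0.002], [1.5, 0, -0.14, -0.15, -0.01, 0, -0.002], [1.5, 0.2, 0.06, -0.15, -0.01, 0, -0.002], [1.5, 0.4, 0.26, -0.15, -0.01, 0, -0.002], [1.5, 0.42, 0.28, -0.15, -0.01, 0, -0.002], [1.5, 0.42, 0.28, -0.15, -0.01, 0, -0.002], [1.5, 0.42, 0.28, -0.15, -0.01, 0, -0.002]]}}

```text
time: 17.25
eef_pos: [573.1, 194.9, 59.1]
tcp_rot: [[-0.666, 0.746, -0.003], [0.746, 0.666, -0.007], [-0.004, -0.007, -1.0]]
force: [-2.9, -9.7, -1.1]
grip_width: 20.6
```

```bash
python3 st.py
```

```text
17.25 [573.06 194.94  59.06] zax [-0.0028 -0.0073 -1.    ] yaw -0.056 gap jig [0.  1.1]
F world [-2.9 -9.7 -1.1] F jig [-2.4 -9.8] M [-2.42  0.54 -0.18] w 20.6
```

It is solid against the stop: 9.8 N with almost no fence or plate load and no motion, so the 1 mm is calibration error. Now the final press on both, back down on the plate.

>>> {"method": "move_arm", "body": {"targets": [[1.5, 0.3, 0.35, 0.06, -0.008, 0.004, -0.003], [1.5, 0.2, 0.5, 0.12, -0.01, 0.004, -0.003], [1.5, 0.16, 0.55, 0.14, -0.01, 0.004, -0.003], [1.5, 0.16, 0.55, 0.14, -0.01, 0.004, -0.003], [1.5, 0.16, 0.55, 0.14, -0.01, 0.004, -0.003], [1.5, 0.16, 0.55, 0.14, -0.01, 0.004, -0.003], [1.5, 0.16, 0.55, 0.14, -0.01, 0.004, -0.003], [1.5, 0.16, 0.55, 0.14, -0.01, 0.004, -0.003]]}}

```text
time: 18.25
eef_pos: [573.7, 194.8, 57.6]
tcp_rot: [[-0.666, 0.746, -0.006], [0.746, 0.666, -0.006], [-0.0, -0.008, -1.0]]
force: [-9.8, -12.7, 7.8]
grip_width: 21.5
```

```bash
python3 st.py; python3 look.py 13; python3 st.py
```

```text
18.25 [573.68 194.84  57.59] zax [-0.0055 -0.0056 -1.    ] yaw -0.0564 gap jig [-0.6  1.2]
F world [ -9.8 -12.7   7.8] F jig [ -9.2 -13.1] M [-2.69  2.12 -0.35] w 21.5
18.25 [573.68 194.84  57.59] [[-0.6662, 0.7458, -0.0055], [0.7458, 0.6661, -0.0056], [-0.0005, -0.0079, -1.0]] [ -9.84 -12.67   7.79] [-2.69  2.12 -0.35] 21.47862413676981
18.4 [573.7  194.83  57.58] zax [-0.0055 -0.0056 -1.    ] yaw -0.0563 gap jig [-0.6  1.2]
F world [-10.4 -12.7   6.8] F jig [ -9.7 -13.2] M [-2.66  2.11 -0.38] w 20.9
```

View pics/scene13.png

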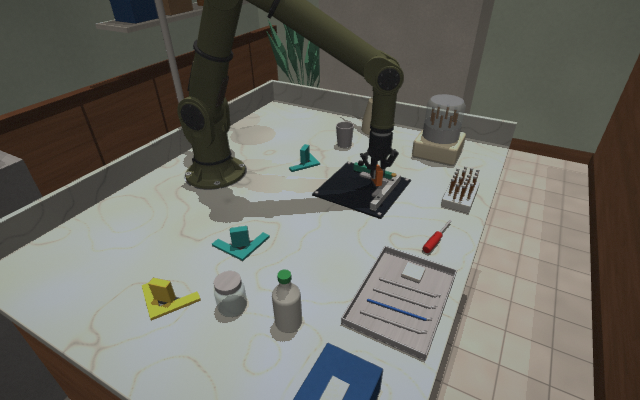

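The scene picture shows the arm holding the square in the jig's corner at about (378,178). The cup (344,133), jar (229,293) and bottle (287,303) are where they were. The forces are steady, so I hand in.

```bash
python3 -c "
from workcell import ctrl
print(ctrl.sign_off())"
```

```text
the job is handed in; nothing more can be done
None
```

The square lies flat in the jig's corner, still gripped and pressed firmly against both the fence and the end stop, so you can tighten the lock screw. I handed in at about 18.4 s; no verdict is reported.

I picked the square up by its orange grip and turned it to the jig's angle (about −0.05 rad). I then lowered it inside the corner and pushed it in, which swung the stop out from a lean of about 0.13 rad.

**Last checks**
- **Pressing:** the tool force was about 10 N towards the fence, 13 N towards the stop and 12 N onto the plate, steady over two readings. The grip was set to 90 N, with the jaws at 21 mm on the block.
- **Tilt and angle:** the tool was tilted 0.008 rad. The square's yaw read within about 0.007 rad of the jig's estimated yaw.
- **Seating on the stop:** I eased off the fence and plate and pushed towards the stop alone. It held about 10 N without moving, so the stop contact is not just friction.
- **Cup, bottle and jar:** they look unmoved in the last scene picture. A network check at about 15 s placed them within its noise of about 20 mm.

**Disagreements**
- My calibrated estimate still put the square's corner 1.2 mm short of the stop. In the last overlay I checked, the stop read about +0.01 rad. Both are inside the limits, and I put them down to camera calibration.
- The joint angle and the contact forces on each part cannot be read directly.
- My first travel move went the wrong way because I took the tool's axes for the world's. Nothing was touched.

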